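# Pack the reagent bottles into the round carrier and close its cover

## Task

Load the three loose reagent bottles into the round tub of the carrier with the four already there, so that all seven stand upright on its floor in a hexagonal pattern, one in the middle and six around. Then swing the clear cover over them by its knob until it is against its stop, and let go. Leave the wide jar where it is.

Things in the scene. Friction and masses are not known exactly. Their poses are not given: they have to be found in the camera images.
- bottle1_mid (a point): White reagent bottle, 110 mm high: round body 44 mm in diameter (bottom edge bevelled 3 mm) up to 55 mm, conical shoulder to 73 mm, then a straight grey cap 20 mm in diameter, 37 mm tall, to hold it by from above. About 0.13 kg. This point: on its axis, 55 mm above its underside; z up. It starts standing on the worktop: one of the three to load.
- bottle2_mid (a point): White reagent bottle, 110 mm high: round body 44 mm in diameter (bottom edge bevelled 3 mm) up to 55 mm, conical shoulder to 73 mm, then a straight grey cap 20 mm in diameter, 37 mm tall, to hold it by from above. About 0.13 kg. This point: on its axis, 55 mm above its underside; z up. It starts standing on the worktop: one of the three to load.
- bottle3_mid (a point): White reagent bottle, 110 mm high: round body 44 mm in diameter (bottom edge bevelled 3 mm) up to 55 mm, conical shoulder to 73 mm, then a straight grey cap 20 mm in diameter, 37 mm tall, to hold it by from above. About 0.13 kg. This point: on its axis, 55 mm above its underside; z up. It starts standing on the worktop: one of the three to load.
- packed1_mid (a point): An identical bottle (44 mm body, 20 mm cap, 110 mm high) that already stands loose in the tub, in one of the six outer places of the pattern. This point is on its axis, 55 mm above its underside; z up.
- packed2_mid (a point): An identical bottle (44 mm body, 20 mm cap, 110 mm high) that already stands loose in the tub, in one of the six outer places of the pattern. This point is on its axis, 55 mm above its underside; z up.
- packed3_mid (a point): An identical bottle (44 mm body, 20 mm cap, 110 mm high) that already stands loose in the tub, in one of the six outer places of the pattern. This point is on its axis, 55 mm above its underside; z up.
- packed4_mid (a point): An identical bottle (44 mm body, 20 mm cap, 110 mm high) that already stands loose in the tub, in one of the six outer places of the pattern. This point is on its axis, 55 mm above its underside; z up.
- tub_floor (a point): Centre of the tub's inner floor, 6 mm above the worktop; z up, y points to the cover's post. Pattern: one bottle in the middle, six at 47 mm from it at 0, 60, 120, 180, 240 and 300 degrees from this x axis, counter-clockwise seen from above (3 mm of play all round). Places 60, 120, 180, 300 are taken; the middle, 0 and 240 are empty.
- tub_rim (a point): Centre of the mouth of the carrier's round grey plastic tub, 44 mm above its inner floor. The tub is 144 mm wide inside, 152 mm outside, so that seven bottles just fit. The carrier is fixed to the bench.
- cover_hinge (a point): Vertical hinge axis of the swing cover, on the 18 mm steel post beside the tub, 110 mm from the tub's centre along the tub's y axis; at the height of the cover's underside, 122 mm above the worktop (6 mm above the tops of bottles standing on the tub's floor).
- cover_knob (a point): On the axis of the cover's upright round black knob (22 mm in diameter, 40 mm tall), 15 mm below its top: the point to grip. The knob stands in the middle of the clear round plate (104 mm in diameter, 5 mm thick, top 127 mm above the worktop), 110 mm from the hinge, and turns with it in a level arc.
- cover (a joint): Angle of the swing cover in rad: 0 closed against its stop, plate and knob centred over the tub; grows counter-clockwise seen from above as it swings away, up to 2.0. It starts open (1.5 to 1.9). A stiff hinge that stays where it is left; about 1 N at the knob moves it.
- jar_mid (a point): Bystander: a wider, lower white jar with a grey lid, 70 mm in diameter and 78 mm high, loose among the bottles on the worktop; it does not belong in the tub. This point is on its axis, half-way up (39 mm).

How it is judged:
On the way, in this order (a step that is already met when the one before it is completed fails the run):
1. one of the three loose bottles stands in the tub (((z of bottle1_mid in the frame of tub_floor between 0.049 and 0.06 m and horizontal distance between bottle1_mid and tub_floor below 0.054 m and angle between bottle1_mid's own z axis and vertical below 0.12 rad) or (z of bottle2_mid in the frame of tub_floor between 0.049 and 0.06 m and horizontal distance between bottle2_mid and tub_floor below 0.054 m and angle between bottle2_mid's own z axis and vertical below 0.12 rad) or (z of bottle3_mid in the frame of tub_floor between 0.049 and 0.06 m and horizontal distance between bottle3_mid and tub_floor below 0.054 m and angle between bottle3_mid's own z axis and vertical below 0.12 rad))), for 0.1 s.
2. all seven bottles stand upright on the tub's floor and are let go, the cover still open (z of bottle1_mid in the frame of tub_floor between 0.049 and 0.06 m and horizontal distance between each of bottle1_mid, bottle2_mid, bottle3_mid, packed1_mid, packed2_mid, packed3_mid, packed4_mid and tub_floor below 0.054 m and angle between each of bottle1_mid, bottle2_mid, bottle3_mid, packed1_mid, packed2_mid, packed3_mid, packed4_mid's own z axis and vertical below 0.12 rad and z of bottle2_mid in the frame of tub_floor between 0.049 and 0.06 m and z of bottle3_mid in the frame of tub_floor between 0.049 and 0.06 m and z of packed1_mid in the frame of tub_floor between 0.049 and 0.06 m and z of packed2_mid in the frame of tub_floor between 0.049 and 0.06 m and z of packed3_mid in the frame of tub_floor between 0.049 and 0.06 m and z of packed4_mid in the frame of tub_floor between 0.049 and 0.06 m and contact force between the fingers and bottle1 below 0.2 N and contact force between the fingers and bottle2 below 0.2 N and contact force between the fingers and bottle3 below 0.2 N and contact force between the fingers and packed1 below 0.2 N and contact force between the fingers and packed2 below 0.2 N and contact force between the fingers and packed3 below 0.2 N and contact force between the fingers and packed4 below 0.2 N and value of joint cover above 0.6 rad), for 0.1 s.
3. the cover is swung over them to its stop (value of joint cover below 0.08 rad), for 0.2 s.
At the end, for the whole second after the job is handed in: All seven bottles stand in the tub (centre within 54 mm of the tub's middle, tilt below 0.12 rad, underside within about 6 mm of the floor), at rest and released; the cover is within 0.08 rad of its stop; the jar is within 30 mm of where it was (z of bottle1_mid in the frame of tub_floor between 0.049 and 0.06 m and horizontal distance between each of bottle1_mid, bottle2_mid, bottle3_mid, packed1_mid, packed2_mid, packed3_mid, packed4_mid and tub_floor below 0.054 m and angle between each of bottle1_mid, bottle2_mid, bottle3_mid, packed1_mid, packed2_mid, packed3_mid, packed4_mid's own z axis and vertical below 0.12 rad and z of bottle2_mid in the frame of tub_floor between 0.049 and 0.06 m and z of bottle3_mid in the frame of tub_floor between 0.049 and 0.06 m and z of packed1_mid in the frame of tub_floor between 0.049 and 0.06 m and z of packed2_mid in the frame of tub_floor between 0.049 and 0.06 m and z of packed3_mid in the frame of tub_floor between 0.049 and 0.06 m and z of packed4_mid in the frame of tub_floor between 0.049 and 0.06 m and contact force between the fingers and bottle1 below 0.2 N and contact force between the fingers and bottle2 below 0.2 N and contact force between the fingers and bottle3 below 0.2 N and contact force between the fingers and packed1 below 0.2 N and contact force between the fingers and packed2 below 0.2 N and contact force between the fingers and packed3 below 0.2 N and contact force between the fingers and packed4 below 0.2 N and value of joint cover below 0.08 rad and linear speed of each of bottle1, bottle2, bottle3, packed1, packed2, packed3, packed4 below 0.03 m/s and distance of jar_mid from where it was at the start of the episode below 0.03 m); the robot touches nothing.
It fails at once if the jar is pushed more than 30 mm away or knocked over (distance of jar_mid from where it was at the start of the episode above 0.03 m or angle between jar_mid's own z axis and vertical above 0.5 rad).
It fails at once if a bottle is knocked over (angle between any of bottle1_mid, bottle2_mid, bottle3_mid, packed1_mid, packed2_mid, packed3_mid, packed4_mid's own z axis and vertical above 0.7 rad).
It also fails if it takes over 72 s, if anything falls off the work surface, if the arm or the gripper's body presses on something with over 40 N, if the wrist force passes 120 N, or if a joint passes its speed limit or range.

## Robot

A 6-joint arm with a two-finger parallel gripper is mounted at the origin on the work surface. World frame = base frame: x ahead of the robot, y to its left, z up, the work surface at z = 0. Lengths are in m, angles in rad, forces in N, time in s.
With the tool pointing down it reaches from about 0.35 to 0.8 m from the base axis. Payload 7.3 kg.
Tool frame: the origin (TCP) lies at the very end of the fingers, on their centre line; the grasp point (between the pads) lies 19 mm behind it; z points along the fingers, y is the direction in which the jaws open and shut (so a half turn about z gives the same grasp; the last joint's range is limited). The gripper opens to 85 mm and grips with 20 to 120 N. Pads are 22 mm wide; open, the fingers measure 114 mm over their backs; the gripper's body (76 mm by 85 mm) begins 54 mm behind the grasp point. The pads swing forward as they close: fully open they stand 13 mm farther back than shut.
Start: joints at [1.177, 0.342, 1.524, -0, 1.275, -0.146], TCP at [0.129, 0.509, 0.231] pointing down, gripper open.
Joint ranges: [-2.53, 2.53], [-0.77, 2.02], [0.04, 2.7], [-1, 4.14], [0.28, 2.66], [-3.11, 3.11]. Speed limits (rad/s): [2.57, 2.57, 3.14, 3.14, 3.14, 3.14].

## Interface

Orientations are given as a unit quaternion [x, y, z, w].
In Python, from station import * gives the robot as it stands. The module is installed in compiled form; this text tells all that it offers.
- The arm moves only by the tool jog_arm, never from a script. Its argument "plan" is one flat list of numbers, 7 for each row, row after row: the shift along the tool's x, y, z in mm, then the turn, a rotation vector about the tool's x, y, z in degrees, then the finger opening in mm, from 0 to 85.4. A call has 1 to 20 rows; each row is the pose to reach, as a shift and turn from the pose commanded when the call began, along the tool's axes at that moment; what a row does not reach only later rows make up. A row lasts 1/12 s, in which the tool goes at most 41.7 mm and 7.16 degrees, less where a joint would pass 70% of its speed; a pose out of reach is approached as far as the arm can. A call with a gripper value outside its range is refused whole. The fingers move at their own pace and stop on an object; "newtons" is the grip in N (left out, the last holds). Time passes only in rows, so rows that repeat a pose let the fingers close. It gives the time, the measured TCP pose, the force and the opening at its end, in the units of the state.
- sense(): the state, without advancing time (a new reading comes with each control period).
- get_image(name): name is "side" or "top"; returns the picture (420x560x3 uint8, red, green, blue); there is no depth.
- calibration(name): a dict with "vfov" (degrees; the focal length in pixels is half the picture's height over the tangent of half this angle, whatever the lens; pixels are square), "cx", "cy" (the principal point, pixels), "xyz" and "rotation" of the camera in the world. Camera axes: x right, y up, looking along -z (the intrinsics and any distortion apply to the point x, -y, -z); pixel columns grow to the right and rows downward; lengths in m; the calibration is good to about 2 mm. A picture is of the moment at which its call begins. calibration takes no time and is no camera call.
- hand_in(): hands the job in, once; it reports no verdict.
Trained networks look in the newest picture that a camera, given by its name, has taken for a name from the list of things; names that differ only in an ending like _2 or _b are one class to them, and where a whole thing is asked for, a point or a joint stands for the part that bears it (a point fixed in the world has none). Each returns a list of dicts, best first, with "p" (0 to 1); they miss things now and then, are a little off and sometimes report something else, mostly with a low value. They report only what shows in the picture. A call takes as long as a camera call.
- look_for(camera, label): "bbox" ([left, top, right, bottom] in pixels, round what is visible of it).
- trace(camera, label): "mask" (420x560 bool, what is visible of it) and "bbox" ([left, top, right, bottom] in pixels, round what is visible of it).
The state is a dict: "time": time; "q": joint angles; "joint_velocities": joint speeds; "joint_efforts": joint torques, N m; "position": TCP position; "orientation": TCP orientation; "force": force on the tool from outside, world axes, zero at the start; "ft_torque": the same for the moment, N m; "grip_width": finger opening in m.
Only numpy, scipy, OpenCV 4.12 (cv2) and the standard library are available. Lean on these libraries where they do the work, as an engineer would, in place of code of your own. Each camera call takes 0.05 s, during which the arm holds its last target. There are 200 camera calls.

## Working session

There is one attempt and no reset: what is moved stays moved. The work goes in short steps, Python scripts to look and compute and a tool call to move; the robot and the scene stay as the last step left them, time stands still between calls to the robot, and variables do not carry over. Pictures are saved under pics/ and viewed, about 8 in all and at most 12, crops included, and the job is handed in when it is done.

Besides the shell and the picture viewer there is one more tool, called after ">>>" as name(argument=value, ...), one argument or row to a line, values as JSON. jog_arm: Moves the arm, as the interface text tells. Its arguments: {"type":"object","properties":{"plan":{"type":"array"},"newtons":{"type":"number"}},"required":["plan"]}

```bash
mkdir -p pics; python3 - <<'E'
from station import *
import cv2,numpy as np
for c in("top","side"):
    im=get_image(c); cv2.imwrite(f"pics/{c}0.png",im[:,:,::-1])
    k=calibration(c); print(c,k)
    for l in("bottle1_mid","packed1_mid","jar_mid","tub_rim","cover","cover_knob"):
        try: r=look_for(c,l); print(l,[(np.round(d["bbox"]).astype(int).tolist(),round(d["p"],2)) for d in r[:9]])
        except Exception as e: print(l,e)
s=sense();print(s)
E
```

```text
top {'vfov': 54.362872456358204, 'cx': 280.2829585585281, 'cy': 208.54912122489026, 'xyz': array([ 0.35637444, -0.02391079,  0.83907375]), 'rotation': array([-0.07593061,  0.08508725,  0.74363446, -0.65878866])}
bottle1_mid [([398, 212, 433, 236], 0.67), ([91, 173, 247, 280], 0.37)]
packed1_mid [([204, 247, 228, 270], 0.65), ([170, 224, 198, 246], 0.63)]
jar_mid [([318, 169, 359, 211], 0.92), ([172, 222, 200, 247], 0.51)]
tub_rim [([88, 172, 249, 276], 0.84)]
cover [([90, 172, 149, 264], 0.86), ([209, 207, 234, 234], 0.72), ([395, 213, 431, 235], 0.2)]
cover_knob [([91, 172, 147, 266], 0.6)]
side {'vfov': 44.17641429771588, 'cx': 276.15002066890185, 'cy': 220.07656912708867, 'xyz': array([ 0.0204248 , -0.60702342,  0.5455275 ]), 'rotation': array([ 0.46907664, -0.18168049, -0.2962412 ,  0.81191161])}
bottle1_mid [([366, 305, 402, 380], 0.61), ([237, 189, 259, 246], 0.25)]
packed1_mid [([364, 303, 402, 382], 0.37), ([275, 286, 307, 360], 0.22)]
jar_mid [([327, 251, 372, 314], 0.81)]
tub_rim [([163, 136, 263, 270], 0.79)]
cover [([167, 137, 235, 180], 0.65), ([363, 304, 401, 384], 0.36)]
cover_knob [([170, 134, 235, 181], 0.55)]
{'time': 0.7, 'q': array([ 1.17701354e+00,  3.42003176e-01,  1.52410849e+00, -2.60652678e-05,
        1.27539056e+00, -1.46024724e-01]), 'joint_velocities': array([-6.65069092e-04, -5.69308509e-05,  1.01792334e-03,  4.00044444e-04,
        1.55866890e-03, -9.07508674e-04]), 'joint_efforts': array([ 6.43658459e-04, -4.33465040e+01, -2.46242362e+01, -1.20336845e-04,
        2.83412965e-04, -3.98760577e-06]), 'position': array([0.12875136, 0.50898459, 0.23131689]), 'orientation': array([1.23558668e-01, 9.92337268e-01, 4.02543461e-05, 2.40731826e-05]), 'force': array([-0.64907382,  1.02754762, -0.32327073]), 'ft_torque': array([-0.02396297,  0.06414765,  0.01888056]), 'grip_width': 0.08523805666439435}
```

```bash
python3 - <<'E'
import cv2,numpy as np
a=cv2.imread("pics/top0.png");cv2.imwrite("pics/v1.png",cv2.resize(a[130:350,70:450],(798,462),interpolation=cv2.INTER_CUBIC))
b=cv2.imread("pics/side0.png");cv2.imwrite("pics/v2.png",cv2.resize(b[110:400,140:440],(621,600),interpolation=cv2.INTER_CUBIC))
E
```

```text
(no output)
```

View pics/v1.png

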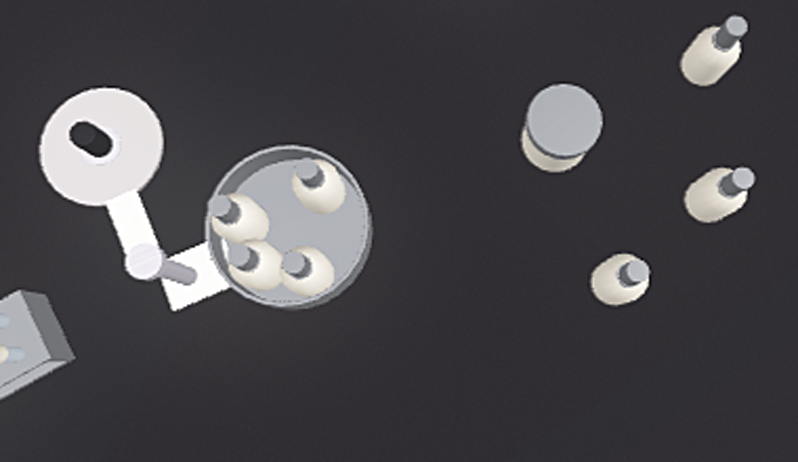

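View pics/v2.png

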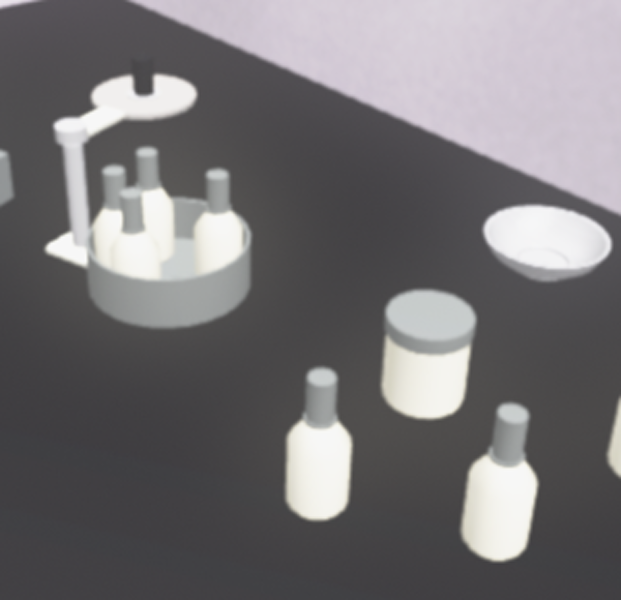

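The top crop shows three loose bottles with cap tops near full-image px (421,142), (424,215), (372,259). The jar lid is at about (339,187), the tub is centred near (208,238), and the four packed caps are at about (216,210), (175,227), (184,248) and (210,253). The post top is near (138,255) and the knob near (110,195). The side crop agrees, showing two loose bottles, the jar, the tub and the open cover, with a third bottle cut off by the crop at right.

```bash
cat > vis.py <<'E'
import numpy as np,cv2
from scipy.spatial.transform import Rotation as R
from scipy.optimize import minimize
from station import calibration
K={c:calibration(c) for c in("top","side")}
def f(c): return 210/np.tan(np.radians(K[c]["vfov"]/2))
def proj(c,P):
    k=K[c]; q=R.from_quat(k["rotation"]).inv().apply(np.atleast_2d(P)-k["xyz"])
    return np.c_[k["cx"]-f(c)*q[:,0]/q[:,2], k["cy"]+f(c)*q[:,1]/q[:,2]]
def ray(c,uv,z):
    k=K[c]; d=R.from_quat(k["rotation"]).apply([(uv[0]-k["cx"])/f(c),-(uv[1]-k["cy"])/f(c),-1])
    return k["xyz"]+d*(z-k["xyz"][2])/d[2]
T=np.linspace(0,2*np.pi,48,endpoint=False); C=np.c_[np.cos(T),np.sin(T)]
def ring(x,y,r,z): return np.c_[C*r+[x,y],np.full(48,z)]
BOT=[[(.019,0),(.022,.003),(.022,.055)],[(.022,.055),(.010,.073)],[(.010,.073),(.010,.110)]]
JAR=[[(.035,0),(.035,.078)]]
TUB=[[(.076,0),(.076,.05)]]
S=4
def sil(c,x,y,parts,z0=0):
    m=np.zeros((420*S,560*S),np.uint8)
    for p in parts:
        pts=np.vstack([proj(c,ring(x,y,r,z+z0)) for r,z in p])
        h=cv2.convexHull(np.round((pts+.5)*S).astype(np.int32)); cv2.fillConvexPoly(m,h,255)
    return cv2.resize(m,(560,420),interpolation=cv2.INTER_AREA)/255.
def fit(c,mask,xy,parts,z0=0):
    cost=lambda p: np.abs(sil(c,p[0],p[1],parts,z0)-mask).sum()
    r=minimize(cost,xy,method="Nelder-Mead",options=dict(initial_simplex=[xy,[xy[0]+.008,xy[1]],[xy[0],xy[1]+.008]],xatol=2e-4))
    return r.x,r.fun,mask.sum()
def soft(im,bg=55,fg=110):  # foreground mask
    g=im.max(2).astype(float); return np.clip((g-bg)/(fg-bg),0,1)
def comp(m,uv):
    n,l=cv2.connectedComponents((m>.5).astype(np.uint8)); b=l==l[int(uv[1]),int(uv[0])]
    return m*cv2.dilate(b.astype(np.uint8),np.ones((3,3)))
E
python3 - <<'E'
from vis import *
t=cv2.imread("pics/top0.png");s=cv2.imread("pics/side0.png")
print("bg",t[300,300],s[350,200], "min fg tub", t[275,215],t[200,215])
mt=soft(t);ms=soft(s)
for n,uv,p,h in(("A",(421,142),BOT,.11),("B",(424,215),BOT,.11),("C",(372,259),BOT,.11),("J",(339,187),JAR,.078)):
    g=ray("top",uv,h)[:2]; x,e,a=fit("top",comp(mt,uv),g,p); print(n,"click",g.round(4),"fit",x.round(4),round(e),round(a),"reach",np.hypot(*x).round(3))
    q=proj("side",[*x,h])[0]; print("  side top px",q.round(1),end=" ")
    if 0<q[0]<555 and 0<q[1]<415:
        q[1]+=8; y,e,a=fit("side",comp(ms,q),x,p); print("sidefit",y.round(4),round(e),round(a))
g=ray("top",(208,238),.05)[:2]; print("tub click",g)
for n,uv,z in(("p1",(216,210),.116),("p2",(175,227),.116),("p3",(184,248),.116),("p4",(210,253),.116),("post",(138,255),.13),("knobtop",(106,193),.167)):
    w=ray("top",uv,z); print(n,w.round(4),"rel",(w[:2]-g).round(4),np.hypot(*(w[:2]-g)).round(4),np.degrees(np.arctan2(*(w[:2]-g)[::-1])).round(1))
E
```

```text
bg [51 46 48] [66 63 64] min fg tub [104 102 100] [204 196 193]
A click [ 0.6215 -0.3251] fit [ 0.6228 -0.3239] 34 662 reach 0.702
  side top px [460.1 277.5] sidefit [ 0.624  -0.3253] 294 1994
B click [ 0.4812 -0.3024] fit [ 0.4829 -0.3017] 30 634 reach 0.569
  side top px [386.1 309.6] sidefit [ 0.4834 -0.3029] 295 2207
C click [ 0.4137 -0.1946] fit [ 0.4143 -0.1968] 24 537 reach 0.459
  side top px [293.7 292. ] sidefit [ 0.4153 -0.199 ] 290 2020
J click [ 0.561  -0.1625] fit [ 0.5635 -0.162 ] 81 1243 reach 0.586
  side top px [346.9 261.5] sidefit [ 0.5657 -0.1612] 182 2697
tub click [0.49718844 0.10154632]
p1 [0.5348 0.0725 0.116 ] rel [ 0.0376 -0.029 ] 0.0475 -37.7
p2 [0.5125 0.1483 0.116 ] rel [0.0153 0.0468] 0.0492 71.9
p3 [0.4727 0.1348 0.116 ] rel [-0.0245  0.0333] 0.0413 126.4
p4 [0.4582 0.0897 0.116 ] rel [-0.039  -0.0118] 0.0407 -163.1
post [0.4679 0.2118 0.13  ] rel [-0.0293  0.1103] 0.1141 104.9
knobtop [0.5745 0.2492 0.167 ] rel [0.0773 0.1476] 0.1666 62.4
```

```bash
cat >> vis.py <<'E'
def tubfit(t,s,xy):
    mt,ms=soft(t),soft(s,75,115); Y,X=np.mgrid[:420,:560]
    rt=(X>192)&(X<262)&(Y>185)&(Y<290); rs=(Y>238)&(Y<285)&(X>160)&(X<280)
    out=[]
    for w in((1,0),(0,1),(1,1)):
        cost=lambda p: w[0]*np.abs(sil("top",*p,TUB)-mt)[rt].sum()+w[1]*np.abs(sil("side",*p,TUB)-ms)[rs].sum()
        r=minimize(cost,xy,method="Nelder-Mead",options=dict(initial_simplex=[xy,[xy[0]+.008,xy[1]],[xy[0],xy[1]+.008]],xatol=2e-4)); out.append((r.x.round(4),round(r.fun)))
    return out
def capfit(c,im,xy,z0):
    """bottle whose cap is the grey part: dark-grey cap against pale body; fit cap silhouette in a local window"""
    g=im.astype(float); sat=g[:,:,2]-g[:,:,0]
    return g
E
sed -i '/^def capfit/,$d' vis.py
python3 - <<'E'
from vis import *
t=cv2.imread("pics/top0.png");s=cv2.imread("pics/side0.png")
for o in tubfit(t,s,np.array([.497,.1015])): print(o)
tc=tubfit(t,s,np.array([.497,.1015]))[2][0]
big=6
a=cv2.resize(t[185:290,125:258],None,fx=big,fy=big,interpolation=cv2.INTER_CUBIC)
def draw(pts,col):
    p=np.round((pts-[125,185]+.5)*big).astype(np.int32); cv2.polylines(a,[p],True,col,1)
for r in(.072,.076): draw(proj("top",ring(*tc,r,.05)),(0,255,0))
post=np.array([.4679,.2118]); th=np.arctan2(*(post-tc)[::-1])-np.pi/2; print("tub x axis deg",np.degrees(th),np.hypot(*(post-tc)))
for d in(60,120,180,300):
    c=tc+.047*np.array([np.cos(th+np.radians(d)),np.sin(th+np.radians(d))])
    draw(proj("top",ring(*c,.01,.116)),(0,0,255)); draw(proj("top",ring(*c,.022,.061)),(255,0,0)); print(d,c.round(4))
draw(proj("top",ring(*post,.009,.127)),(0,200,255))
cv2.imwrite("pics/v3.png",a[:600])
E
```

```text
(array([0.5017, 0.1056]), 110)
(array([0.5032, 0.1039]), 108)
(array([0.5021, 0.1054]), 252)
tub x axis deg 17.81888891452279 0.11176135289088084
60 [0.512  0.1513]
120 [0.4673 0.137 ]
180 [0.4574 0.091 ]
300 [0.5369 0.0738]
```

View pics/v3.png

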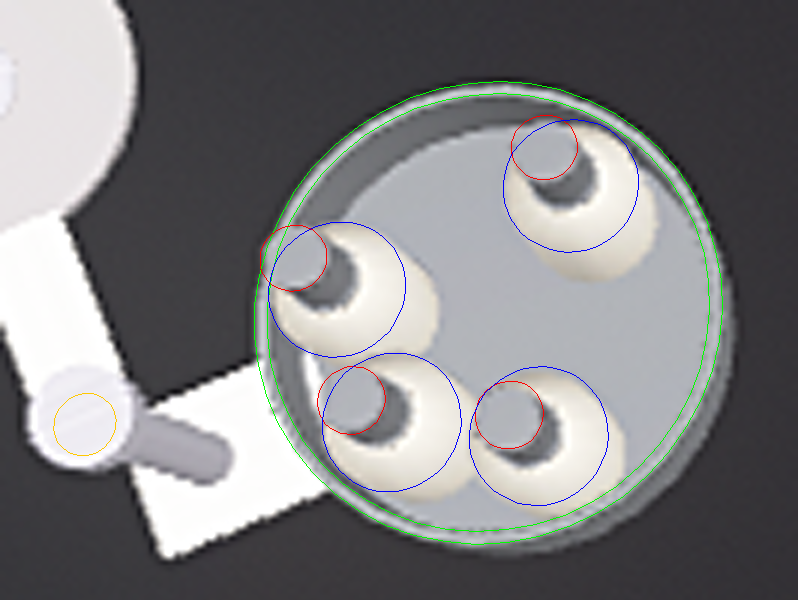

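The overlay fits: the rim (green) and the four packed cap tops (red) match the nominal pattern with the tub centre at (0.502, 0.105) and x axis at about 17.8°. The two cameras agree within 2 mm. Next I go above the nearest bottle (C).

>>> jog_arm(
  plan=[-334,-214,-19,0,0,0,45,-334,-214,-19,0,0,0,45,-334,-214,-19,0,0,0,45,-334,-214,-19,0,0,0,45,-334,-214,-19,0,0,0,45,-334,-214,-19,0,0,0,45,-334,-214,-19,0,0,0,45,-334,-214,-19,0,0,0,45,-334,-214,-19,0,0,0,45,-451,-615,-19,0,0,28,45,-451,-615,-19,0,0,28,45,-451,-615,-19,0,0,28,45,-451,-615,-19,0,0,28,45,-451,-615,-19,0,0,28,45,-451,-615,-19,0,0,28,45,-451,-615,-19,0,0,28,45,-451,-615,-19,0,0,28,45,-451,-615,-19,0,0,28,45,-451,-615,-19,0,0,28,45,-451,-615,-19,0,0,28,45],
  newtons=40,
)

```text
time: 2.37
position: [0.4151, -0.2025, 0.2503]
orientation: [0.361, 0.932, -0.001, 0.001]
force: [0.2, 0.2, -0.2]
grip_width: 0.045
```

>>> jog_arm(
  plan=[0,0,40,0,0,0,45,0,0,80,0,0,0,45,0,0,120,0,0,0,45,0,0,150,0,0,0,45,0,0,172,0,0,0,45,0,0,172,0,0,0,45,0,0,172,0,0,0,45],
)

```text
time: 2.95
position: [0.4148, -0.1976, 0.078]
orientation: [0.36, 0.933, 0.0, -0.001]
force: [-0.0, 0.8, 0.1]
grip_width: 0.0451
```

```bash
python3 - <<'E'
from station import *
import cv2
for c in("top","side"): cv2.imwrite(f"pics/{c}1.png",get_image(c)[:,:,::-1])
print(sense()["position"],sense()["force"])
a=cv2.imread("pics/side1.png");cv2.imwrite("pics/v4.png",cv2.resize(a[150:400,140:540],(800,500),interpolation=cv2.INTER_CUBIC))
E
```

```text
[ 0.41612463 -0.19849992  0.0797399 ] [ 0.04504865  0.25803365 -0.19898045]
```

View pics/v4.png

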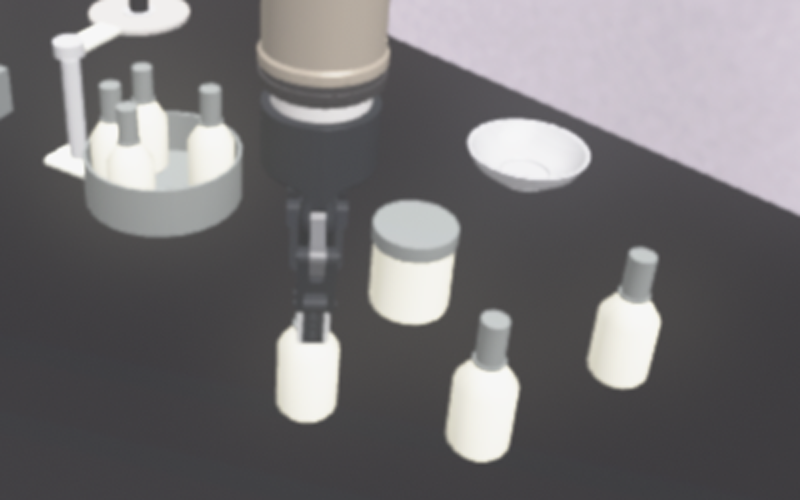

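Picture 4 shows the two fingers straddling the cap of bottle C (crop px ~(312,325)) with the bottle upright. Close and lift.

>>> jog_arm(
  plan=[0,0,0,0,0,0,12,0,0,0,0,0,0,12,0,0,0,0,0,0,12,0,0,0,0,0,0,12,0,0,0,0,0,0,12,0,0,0,0,0,0,12,0,0,-20,0,0,0,12,0,0,-55,0,0,0,12,0,0,-95,0,0,0,12,0,0,-130,0,0,0,12,0,0,-150,0,0,0,12,0,0,-150,0,0,0,12],
)

```text
time: 4.05
position: [0.417, -0.1991, 0.2333]
orientation: [0.36, 0.933, -0.001, 0.005]
force: [0.4, -0.2, -1.0]
grip_width: 0.0188
```

```bash
python3 - <<'E'
from station import *
import numpy as np
from scipy.spatial.transform import Rotation as R
s=sense();print(s["position"],s["grip_width"],s["force"])
y=R.from_quat(s["orientation"]).as_matrix().round(4);print(y)
M=y
for n,p in(("mid",(.5025,.1047)),("p0",(.5025+.047*np.cos(np.radians(17.8)),.1047+.047*np.sin(np.radians(17.8)))),("p240",(.5025+.047*np.cos(np.radians(257.8)),.1047+.047*np.sin(np.radians(257.8))))):
    d=np.r_[p,.228]-[.4148,-.1979,.228]; print(n,np.round(p,4),(M.T@d*1000).round(1))
E
```

```text
[ 0.41696571 -0.19906635  0.23326046] 0.018778334625937993 [ 0.43834891 -0.16576878 -1.02527514]
[[-0.7409  0.6715  0.008 ]
 [ 0.6715  0.741  -0.0056]
 [-0.0097  0.0012 -1.    ]]
mid [0.5025 0.1047] [138.2 283.1  -1. ]
p0 [0.5473 0.1191] [114.7 323.8  -0.7]
p240 [0.4926 0.0588] [114.7 242.4  -0.8]
```

>>> jog_arm(
  plan=[16,34,0,0,0,0,12,34,70,0,0,0,0,12,52,106,0,0,0,0,12,70,142,0,0,0,0,12,88,178,0,0,0,0,12,104,213,0,0,0,0,12,118,243,0,0,0,0,12,130,266,0,0,0,0,12,138,283,0,0,0,0,12,138,283,0,0,0,0,12,138,283,0,0,0,0,12,138,283,20,0,0,0,12,138,283,20,0,0,0,12,138,283,20,0,0,0,12],
)

```text
time: 5.22
position: [0.5019, 0.1035, 0.2073]
orientation: [0.361, 0.933, -0.001, -0.001]
force: [-0.7, 0.5, -1.0]
grip_width: 0.0185
```

```bash
python3 - <<'E'
from station import *
import cv2
from vis import *
for c in("top","side"): cv2.imwrite(f"pics/{c}2.png",get_image(c)[:,:,::-1])
p=np.mean([sense()["position"] for _ in range(3)],0);print(p)
a=cv2.imread("pics/side2.png")
x0,y0,b=120,100,4
a=cv2.resize(a[y0:y0+150,x0:x0+200],None,fx=b,fy=b,interpolation=cv2.INTER_CUBIC)
dr=lambda pts,col: cv2.polylines(a,[np.round((pts-[x0,y0]+.5)*b).astype(np.int32)],True,col,1)
for r,z in((.022,.055),(.022,.003),(.01,.073)): dr(proj("side",ring(.5025,.1047,r,z+.130)),(0,0,255))
for r in(.072,.076): dr(proj("side",ring(.5025,.1047,r,.05)),(0,255,0))
cv2.imwrite("pics/v5.png",a)
E
```

```text
[0.50304266 0.10372272 0.20872911]
```

View pics/v5.png

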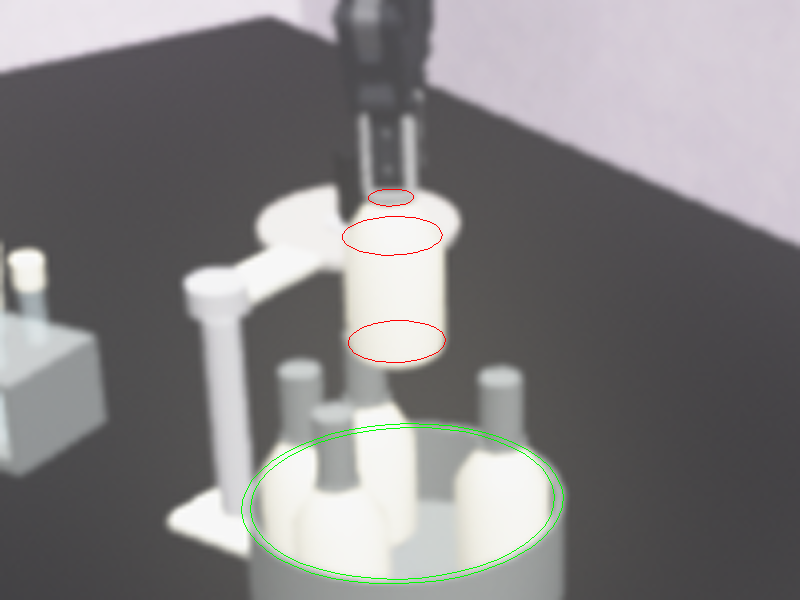

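Picture 5 shows the held bottle upright over the tub, with its silhouette on the model at px (396,340). The tub rim lies about 3 crop px right of its outline, so I correct about 1 mm and then lower.

>>> jog_arm(
  plan=[-1,0,25,0,0,0,12,-1,0,50,0,0,0,12,-1,0,65,0,0,0,12,-1,0,75,0,0,0,12,-1,0,85,0,0,0,12,-1,0,92,0,0,0,12,-1,0,95,0,0,0,12,-1,0,95,0,0,0,12],
)

```text
time: 5.98
position: [0.5038, 0.1038, 0.1132]
orientation: [0.36, 0.933, 0.0, -0.0]
force: [-0.5, -0.2, -1.0]
grip_width: 0.0186
```

>>> jog_arm(
  plan=[0,0,8,0,0,0,12,0,0,16,0,0,0,12,0,0,23,0,0,0,12,0,0,28,0,0,0,12,0,0,29,0,0,0,12,0,0,29,0,0,0,12],
)

```text
time: 6.48
position: [0.5045, 0.1042, 0.0856]
orientation: [0.36, 0.933, 0.001, 0.001]
force: [-2.5, 2.0, 10.9]
grip_width: 0.019
```

```bash
python3 -c "
from station import *
print([sense()[k] for k in('position','force','time')])"
```

```text
[array([0.50450564, 0.104222  , 0.08555267]), array([-2.51304643,  2.03835928, 10.86964155]), 6.4833]
```

>>> jog_arm(
  plan=[0,0,0,0,0,0,30,0,0,0,0,0,0,30,0,0,0,0,0,0,30,0,0,-20,0,0,0,30,0,0,-60,0,0,0,30,0,0,-100,0,0,0,30,0,0,-140,0,0,0,45,-25,-31,-165,0,0,0,45,-50,-62,-165,0,0,0,45,-75,-93,-165,0,0,0,45,-100,-124,-165,0,0,0,45,-125,-155,-165,0,0,0,45,-150,-186,-165,0,0,0,45,-175,-217,-165,0,0,0,45,-200,-248,-165,0,0,0,45,-225,-279,-165,0,0,0,45,-245,-300,-165,0,0,0,45,-258,-314,-165,0,0,0,45,-258,-314,-165,0,0,0,45,-258,-314,-165,0,0,0,45],
)

```text
time: 8.15
position: [0.4835, -0.3028, 0.2484]
orientation: [0.361, 0.933, 0.0, -0.001]
force: [-0.3, -0.3, -0.3]
grip_width: 0.0448
```

```bash
python3 - <<'E'
from station import *
from vis import *
for c in("top","side"): cv2.imwrite(f"pics/{c}3.png",get_image(c)[:,:,::-1])
print(np.array([sense()["position"] for _ in range(2)]))
t=cv2.imread("pics/top3.png"); b=6; x0,y0=125,185
a=cv2.resize(t[y0:y0+100,x0:x0+133],None,fx=b,fy=b,interpolation=cv2.INTER_CUBIC)
def draw(pts,col): cv2.polylines(a,[np.round((pts-[x0,y0]+.5)*b).astype(np.int32)],True,col,1)
tc=np.array([.5021,.1054]); th=np.radians(17.8)
draw(proj("top",ring(*tc,.072,.05)),(0,255,0))
for i,d in enumerate((0,60,120,180,240,300,None)):
    c=tc if d is None else tc+.047*np.array([np.cos(th+np.radians(d)),np.sin(th+np.radians(d))])
    draw(proj("top",ring(*c,.01,.116)),(0,0,255)); draw(proj("top",ring(*c,.022,.061)),(255,0,0))
cv2.imwrite("pics/v6.png",a)
E
```

```text
[[ 0.48390155 -0.30118361  0.24892637]
 [ 0.48390155 -0.30118361  0.24892637]]
```

View pics/v6.png

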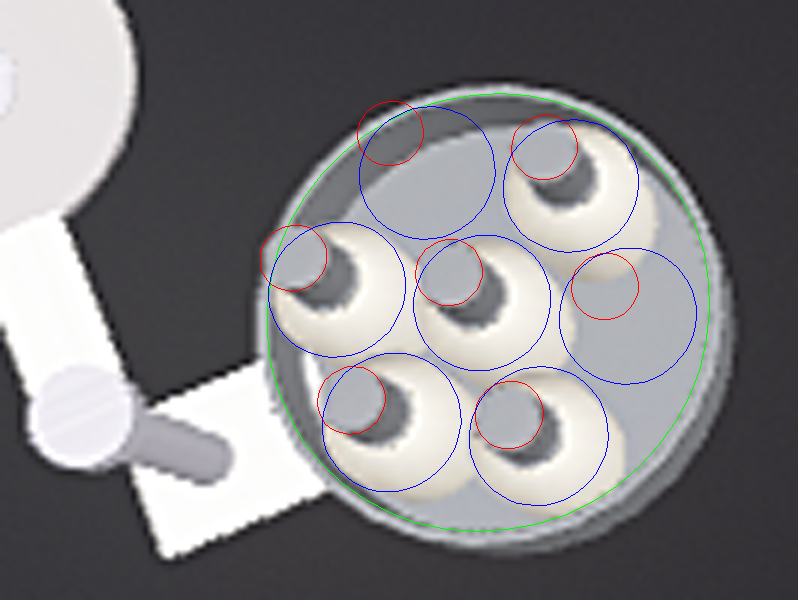

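Picture 6 shows the middle bottle standing right on the nominal circles (cap px (449,272)). The four others haven't moved, and the two empty places fit their circles. Now bottle B.

>>> jog_arm(
  plan=[0,0,40,0,0,0,45,0,0,80,0,0,0,45,0,0,120,0,0,0,45,0,0,150,0,0,0,45,0,0,171,0,0,0,45,0,0,171,0,0,0,45,0,0,171,0,0,0,12,0,0,171,0,0,0,12,0,0,171,0,0,0,12,0,0,171,0,0,0,12,0,0,171,0,0,0,12,0,0,171,0,0,0,12,0,0,151,0,0,0,12,0,0,116,0,0,0,12,0,0,76,0,0,0,12,0,0,41,0,0,0,12,0,0,21,0,0,0,12,0,0,21,0,0,0,12],
)

```text
time: 9.75
position: [0.4857, -0.3035, 0.2343]
orientation: [0.36, 0.933, -0.002, 0.005]
force: [0.6, -0.3, -1.2]
grip_width: 0.0188
```

>>> jog_arm(
  plan=[14,21,0,0,0,0,12,34,51,0,0,0,0,12,56,85,0,0,0,0,12,78,118,0,0,0,0,12,100,152,0,0,0,0,12,122,185,0,0,0,0,12,144,218,0,0,0,0,12,166,252,0,0,0,0,12,188,285,0,0,0,0,12,208,315,0,0,0,0,12,224,339,0,0,0,0,12,234.5,355,0,0,0,0,12,234.5,355,0,0,0,0,12,234.5,355,20,0,0,0,12,234.5,355,50,0,0,0,12,234.5,355,75,0,0,0,12,234.5,355,90,0,0,0,12,234.5,355,102,0,0,0,12,234.5,355,110,0,0,0,12,234.5,355,112,0,0,0,12],
)

```text
time: 11.42
position: [0.5475, 0.1176, 0.1143]
orientation: [0.36, 0.933, -0.001, -0.002]
force: [0.1, 0.2, -1.6]
grip_width: 0.0189
```

Free of contact so far. Lower to the floor (commanded z 0.116 → 0.084).

>>> jog_arm(
  plan=[0,0,8,0,0,0,12,0,0,16,0,0,0,12,0,0,24,0,0,0,12,0,0,30,0,0,0,12,0,0,32,0,0,0,12,0,0,32,0,0,0,12],
)

```text
time: 11.92
position: [0.5491, 0.1184, 0.0857]
orientation: [0.36, 0.933, 0.0, 0.001]
force: [-3.3, -0.3, 9.3]
grip_width: 0.0186
```

>>> jog_arm(
  plan=[0,0,0,0,0,0,30,0,0,0,0,0,0,30,0,0,0,0,0,0,30,0,0,-20,0,0,0,30,0,0,-60,0,0,0,30,0,0,-100,0,0,0,30,0,0,-140,0,0,0,45,-30,-24,-165,0,0,0,45,-61,-48,-165,0,0,0,45,-92,-72,-165,0,0,0,45,-123,-97,-165,0,0,0,45,-154,-121,-165,0,0,0,45,-185,-145,-165,0,0,0,45,-216,-170,-165,0,0,0,45,-247,-194,-165,0,0,0,45,-278,-218,-165,0,0,0,45,-308,-242,-165,0,0,0,45,-335,-263,-165,0,0,0,45,-353,-277.5,-165,0,0,0,45,-353,-277.5,-165,0,0,0,45],
)

```text
time: 13.58
position: [0.623, -0.3295, 0.2473]
orientation: [0.362, 0.932, -0.001, -0.0]
force: [0.3, -0.0, -0.5]
grip_width: 0.0454
```

>>> jog_arm(
  plan=[0,0,30,0,0,0,45,0,0,70,0,0,0,45,0,0,110,0,0,0,45,0,0,120,0,0,0,45],
)

```text
time: 13.92
position: [0.6207, -0.3215, 0.1217]
orientation: [0.36, 0.933, 0.001, -0.006]
force: [-0.7, 0.5, -2.6]
grip_width: 0.0449
```

```bash
python3 - <<'E'
from station import *
from vis import *
for c in("top","side"): cv2.imwrite(f"pics/{c}4.png",get_image(c)[:,:,::-1])
print(np.array([sense()["position"] for _ in range(2)]))
t=cv2.imread("pics/top4.png"); b=4; x0,y0=125,185
a=cv2.resize(t[y0:y0+100,x0:x0+133],None,fx=b,fy=b,interpolation=cv2.INTER_CUBIC)
def draw(pts,col): cv2.polylines(a,[np.round((pts-[x0,y0]+.5)*b).astype(np.int32)],True,col,1)
tc=np.array([.5021,.1054]); th=np.radians(17.8)
draw(proj("top",ring(*tc,.072,.05)),(0,255,0))
for i,d in enumerate((0,60,120,180,240,300,None)):
    c=tc if d is None else tc+.047*np.array([np.cos(th+np.radians(d)),np.sin(th+np.radians(d))])
    draw(proj("top",ring(*c,.01,.116)),(0,0,255)); draw(proj("top",ring(*c,.022,.061)),(255,0,0))
s=cv2.imread("pics/side4.png")[210:360,400:530]
s=cv2.resize(s,None,fx=400/150,fy=400/150); cv2.imwrite("pics/v7.png",np.hstack([a[:400,:450],s[:400]])[:, :800])
E
```

```text
[[ 0.62261422 -0.32280868  0.12650503]
 [ 0.62261422 -0.32280868  0.12650503]]
```

View pics/v7.png

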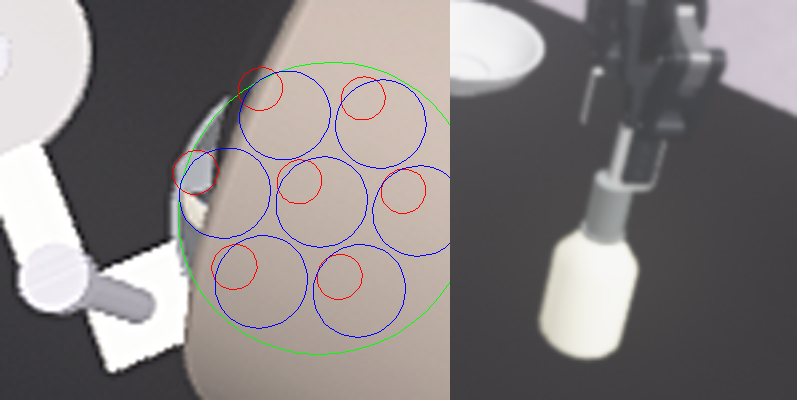

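Picture 7: the arm hides the tub from the top camera. In the side part, bottle A's cap (px (610,195)) lies between the two open fingers. Lower, close and lift.

>>> jog_arm(
  plan=[0,0,20,0,0,0,45,0,0,40,0,0,0,45,0,0,51,0,0,0,45,0,0,51,0,0,0,45,0,0,51,0,0,0,12,0,0,51,0,0,0,12,0,0,51,0,0,0,12,0,0,51,0,0,0,12,0,0,51,0,0,0,12,0,0,51,0,0,0,12,0,0,31,0,0,0,12,0,0,-4,0,0,0,12,0,0,-44,0,0,0,12,0,0,-79,0,0,0,12,0,0,-99,0,0,0,12,0,0,-99,0,0,0,12],
)

```text
time: 15.35
position: [0.6256, -0.3254, 0.2354]
orientation: [0.36, 0.933, -0.001, 0.005]
force: [-0.4, -1.2, -1.2]
grip_width: 0.0186
```

>>> jog_arm(
  plan=[18,10,0,0,0,0,12,50,28,0,0,0,0,12,84,47,0,0,0,0,12,118,65,0,0,0,0,12,152,84,0,0,0,0,12,186,103,0,0,0,0,12,220,122,0,0,0,0,12,254,141,0,0,0,0,12,288,160,0,0,0,0,12,318,176,0,0,0,0,12,341,189,0,0,0,0,12,353.5,196,0,0,0,0,12,353.5,196,10,0,0,0,12,353.5,196,20,0,0,0,12,353.5,196,20,0,0,0,12,353.5,196,20,0,0,0,12],
)

```text
time: 16.68
position: [0.4928, 0.0584, 0.2074]
orientation: [0.36, 0.933, -0.0, -0.001]
force: [-0.0, -0.2, -1.8]
grip_width: 0.0187
```

```bash
python3 - <<'E'
from station import *
from vis import *
cv2.imwrite("pics/side5.png",get_image("side")[:,:,::-1])
print(sense()["position"],sense()["force"])
a=cv2.imread("pics/side5.png"); x0,y0,b=120,100,4
a=cv2.resize(a[y0:y0+150,x0:x0+200],None,fx=b,fy=b,interpolation=cv2.INTER_CUBIC)
dr=lambda pts,col: cv2.polylines(a,[np.round((pts-[x0,y0]+.5)*b).astype(np.int32)],True,col,1)
for r,z in((.022,.055),(.022,.003),(.01,.073)): dr(proj("side",ring(.4933,.0580,r,z+.130)),(0,0,255))
tc=np.array([.5032,.1039]);th=np.radians(17.8)
dr(proj("side",ring(*tc,.072,.05)),(0,255,0))
for d in(0,60,120,180,300,None):
    c=tc if d is None else tc+.047*np.array([np.cos(th+np.radians(d)),np.sin(th+np.radians(d))])
    dr(proj("side",ring(*c,.01,.116)),(255,0,255))
cv2.imwrite("pics/v8.png",a)
E
```

```text
[0.49329573 0.05828827 0.20798306] [ 0.67932718  0.69659043 -1.68066045]
```

View pics/v8.png

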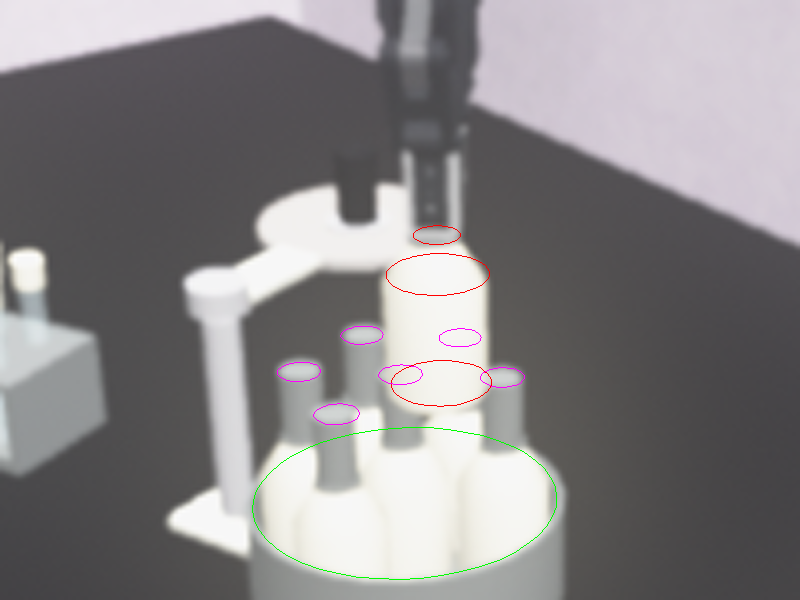

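Picture 8 shows the held bottle about 3 crop px left of its target outline (body px 382–488 against 386–490) and the standing caps on their circles. I shift -1 mm in tool x and lower.

>>> jog_arm(
  plan=[-1,0,25,0,0,0,12,-1,0,50,0,0,0,12,-1,0,65,0,0,0,12,-1,0,75,0,0,0,12,-1,0,85,0,0,0,12,-1,0,92,0,0,0,12,-1,0,95,0,0,0,12,-1,0,95,0,0,0,12],
)

```text
time: 17.4
position: [0.4942, 0.0576, 0.113]
orientation: [0.36, 0.933, -0.0, -0.0]
force: [0.1, -0.7, -0.6]
grip_width: 0.0186
```

>>> jog_arm(
  plan=[0,0,8,0,0,0,12,0,0,16,0,0,0,12,0,0,23,0,0,0,12,0,0,28,0,0,0,12,0,0,29,0,0,0,12,0,0,29,0,0,0,12],
)

```text
time: 17.9
position: [0.495, 0.0576, 0.0867]
orientation: [0.36, 0.933, 0.0, 0.001]
force: [-7.3, -0.2, 24.1]
grip_width: 0.0191
```

>>> jog_arm(
  plan=[0,0,0,0,0,0,30,0,0,0,0,0,0,30,0,0,0,0,0,0,30,0,0,-20,0,0,0,30,0,0,-60,0,0,0,30,0,0,-100,0,0,0,30,0,0,-140,0,0,0,45,-20,-32,-170,0,0,0,45,-42,-66,-180,0,0,0,45,-63,-99,-180,0,0,0,45,-84,-132,-180,0,0,0,45,-105,-165,-180,0,0,0,45,-125,-197,-180,0,0,0,45,-125,-197,-180,0,0,0,45],
)

```text
time: 19.07
position: [0.4534, -0.178, 0.2636]
orientation: [0.363, 0.932, -0.001, -0.0]
force: [0.0, -0.4, 0.7]
grip_width: 0.045
```

```bash
python3 - <<'E'
from station import *
from vis import *
for c in("top","side"): cv2.imwrite(f"pics/{c}6.png",get_image(c)[:,:,::-1])
print(sense()["position"],sense()["time"])
t=cv2.imread("pics/top6.png"); b=4; x0,y0=75,160
a=cv2.resize(t[y0:y0+130,x0:x0+180],None,fx=b,fy=b,interpolation=cv2.INTER_CUBIC)
def draw(pts,col): cv2.polylines(a,[np.round((pts-[x0,y0]+.5)*b).astype(np.int32)],True,col,1)
tc=np.array([.5021,.1054]); th=np.radians(17.8)
draw(proj("top",ring(*tc,.072,.05)),(0,255,0))
for d in(0,60,120,180,240,300,None):
    c=tc if d is None else tc+.047*np.array([np.cos(th+np.radians(d)),np.sin(th+np.radians(d))])
    draw(proj("top",ring(*c,.01,.116)),(0,0,255)); draw(proj("top",ring(*c,.022,.061)),(255,0,0))
# hinge/knob model: scan cover angle by plate silhouette
m=soft(t,55,150); Y,X=np.mgrid[:420,:560]
h=tc+.110*np.array([-np.sin(th),np.cos(th)]); print("hinge",h)
reg=(X<150)&(Y<235)&(Y>160)
best=[]
for r in np.arange(1.3,2.01,.005):
    k=h+.110*np.array([np.sin(th+r),-np.cos(th+r)])
    best.append((np.abs(sil("top",*k,[[(.052,.122),(.052,.127)],[(.011,.127),(.011,.167)]])-m*(1))[reg].sum(),r,k))
best.sort(key=lambda q:q[0]); print(best[0],best[1][1])
k=best[0][2]; draw(proj("top",ring(*k,.052,.127)),(0,255,255)); draw(proj("top",ring(*k,.011,.167)),(0,255,255)); draw(proj("top",ring(*k,.011,.127)),(255,255,0)); draw(proj("top",ring(*h,.009,.12)),(0,200,255))
cv2.imwrite("pics/v9.png",a)
E
```

```text
[ 0.45417411 -0.17335142  0.26364431] 19.1667
hinge [0.46847352 0.21013423]
(np.float64(544.6423116615067), np.float64(1.579999999999994), array([0.57289383, 0.24472322])) 1.584999999999994
```

View pics/v9.png

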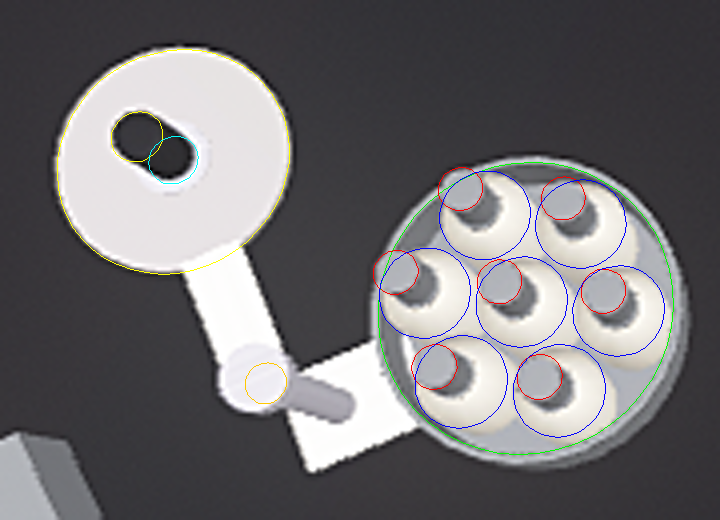

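Picture 9 shows all seven bottles on the pattern, with cap tops inside their circles. The cover's plate and knob match the fit (knob top px (137,137), angle 1.58 rad). Next I approach the knob with the jaws turned tangentially.

>>> jog_arm(
  plan=[14,28,0,0,0,-5,45,31,63,0,0,0,-11,45,48,98,0,0,0,-17,45,65,133,0,0,0,-23,45,82,168,0,0,0,-29,45,99,203,0,0,0,-35,45,116,237,0,0,0,-41,45,133,271,0,0,0,-46,45,150,305,0,0,0,-51,45,166,338,0,0,0,-56,45,180,367,0,0,0,-59,45,190.5,388.5,0,0,0,-60.5,45,190.5,388.5,0,0,0,-60.5,45,190.5,388.5,20,0,0,-60.5,45,190.5,388.5,55,0,0,-60.5,45,190.5,388.5,55,0,0,-60.5,45],
)

```text
time: 20.5
position: [0.5703, 0.2438, 0.2028]
orientation: [-0.16, 0.987, -0.001, -0.006]
force: [-0.2, 0.8, -1.6]
grip_width: 0.045
```

```bash
python3 - <<'E'
from station import *
from vis import *
cv2.imwrite("pics/side7.png",get_image("side")[:,:,::-1])
s=sense();print(s["position"],s["time"]); print(R.from_quat(s["orientation"]).as_matrix().round(3))
a=cv2.imread("pics/side7.png"); x0,y0,b=130,90,5
a=cv2.resize(a[y0:y0+110,x0:x0+150],None,fx=b,fy=b,interpolation=cv2.INTER_CUBIC)
dr=lambda pts,col: cv2.polylines(a,[np.round((pts-[x0,y0]+.5)*b).astype(np.int32)],True,col,1)
dr(proj("side",ring(.574,.2432,.011,.127)),(0,0,255)); dr(proj("side",ring(.574,.2432,.011,.167)),(0,0,255)); dr(proj("side",ring(.574,.2432,.052,.127)),(0,255,0))
cv2.imwrite("pics/v10.png",a)
E
```

```text
[0.57159226 0.243843   0.20592682] 20.55
[[-0.949 -0.315 -0.008]
 [-0.315  0.949 -0.002]
 [ 0.008  0.    -1.   ]]
```

View pics/v10.png

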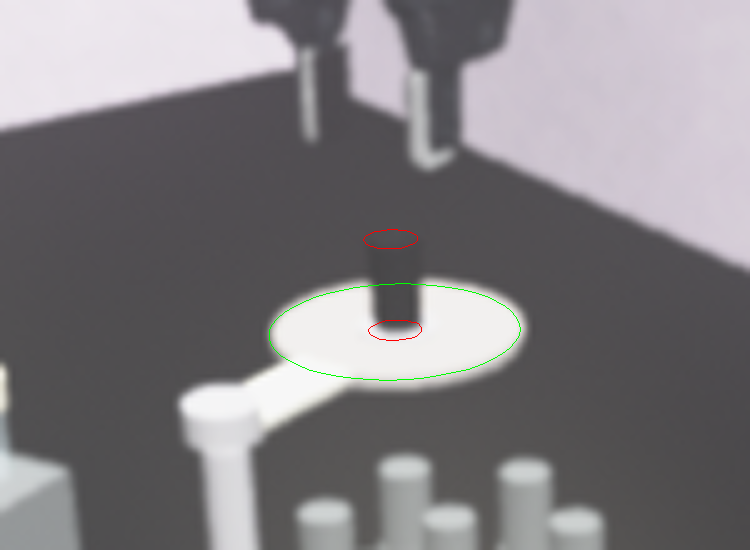

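Picture 10 shows the fingers straddling the knob (px (395,280)), and the model outline is within about 1 mm. Descend and close gently.

>>> jog_arm(
  plan=[0,0,30,0,0,0,45,0,0,60,0,0,0,45,0,0,75,0,0,0,45,0,0,75,0,0,0,45,0,0,75,0,0,0,14,0,0,75,0,0,0,14,0,0,75,0,0,0,14,0,0,75,0,0,0,14,0,0,75,0,0,0,14,0,0,75,0,0,0,14],
  newtons=25,
)

```text
time: 21.38
position: [0.5756, 0.2441, 0.137]
orientation: [-0.159, 0.987, 0.0, 0.002]
force: [-0.0, 1.0, 6.6]
grip_width: 0.0213
```

```bash
python3 - <<'E'
from station import *
import numpy as np
s=sense();print(s["position"],s["grip_width"],s["force"])
# tool axes: y at 108.3deg, x at 198.3deg; arc in tool mm from start r0 to 0
th=np.radians(17.8); h=np.array([.4696,.2086]); p=np.array([.574,.2432]); r0=1.58
ya=np.radians(108.3); Y=np.array([np.cos(ya),np.sin(ya)]); X=np.array([-Y[1],Y[0]])
for d in list(range(4,91,6))+[90.5]:
    r=r0-np.radians(d); k=h+.11*np.array([np.sin(th+r),-np.cos(th+r)])-p
    print(d,(k@X*1000).round(1),(k@Y*1000).round(1),end="; ")
E
```

```text
[0.57564676 0.24411137 0.13695375] 0.021302836526453227 [-0.02087237  0.97786433  6.60967283]
4 0.2 -7.7; 10 1.6 -19.1; 16 4.2 -30.3; 22 8.0 -41.2; 28 12.8 -51.7; 34 18.8 -61.5; 40 25.7 -70.7; 46 33.5 -79.2; 52 42.2 -86.7; 58 51.6 -93.3; 64 61.7 -98.9; 70 72.3 -103.4; 76 83.3 -106.8; 82 94.6 -109.0; 88 106.1 -110.0; 90.5 110.9 -110.1;
```

>>> jog_arm(
  plan=[0,0,-2,0,0,0,14,0,-8,-2,0,0,4,14,1.5,-19,-2,0,0,10,14,4,-30,-2,0,0,16,14,8,-41,-2,0,0,22,14,13,-52,-2,0,0,28,14,19,-61.5,-2,0,0,34,14,25.5,-70.5,-2,0,0,40,14,33.5,-79,-2,0,0,46,14,42,-86.5,-2,0,0,52,14],
)

```text
time: 22.22
position: [0.5611, 0.1483, 0.137]
orientation: [0.292, 0.956, 0.0, -0.0]
force: [-3.2, 3.8, 2.3]
grip_width: 0.0214
```

>>> jog_arm(
  plan=[0.5,-11.5,0,0,0,6,14,2.5,-23,0,0,0,12,14,5.5,-34,0,0,0,18,14,9.5,-44.5,0,0,0,24,14,14.5,-55,0,0,0,30,14,19,-61.5,0,0,0,34,14,22,-66,0,0,0,37,14,24,-68.5,0,0,0,38.5,14,24,-68.5,0,0,0,38.5,14,24,-68.5,0,0,0,38.5,14],
)

```text
time: 23.05
position: [0.503, 0.1059, 0.137]
orientation: [0.589, 0.808, 0.001, -0.001]
force: [-2.8, 6.9, 1.0]
grip_width: 0.0214
```

>>> jog_arm(
  plan=[0,-1,0,0,0,0,14,0,-2,0,0,0,0,14,0,-2,0,0,0,0,14],
)

```text
time: 23.3
position: [0.5025, 0.1058, 0.137]
orientation: [0.589, 0.808, 0.002, 0.0]
force: [3.5, 9.3, -2.0]
grip_width: 0.0212
```

At the stop (force reversed against the push). Ease off, open and rise.

>>> jog_arm(
  plan=[0,1,0,0,0,0,14,0,1,0,0,0,0,40,0,1,0,0,0,0,40,0,1,0,0,0,0,40,0,1,0,0,0,0,40,0,1,-20,0,0,0,40,0,1,-60,0,0,0,40,0,1,-100,0,0,0,40,0,1,-130,0,0,0,40,-40,0,-130,0,0,0,40,-80,0,-130,0,0,0,40,-120,0,-130,0,0,0,40,-160,0,-130,0,0,0,40,-200,0,-130,0,0,0,40,-240,0,-130,0,0,0,40,-240,0,-130,0,0,0,40],
)

```text
time: 24.63
position: [0.5762, -0.1315, 0.2654]
orientation: [0.592, 0.806, -0.001, 0.001]
force: [-0.6, 0.8, -0.2]
grip_width: 0.0402
```

```bash
python3 - <<'E'
from station import *
from vis import *
for c in("top","side"): cv2.imwrite(f"pics/{c}8.png",get_image(c)[:,:,::-1])
s=sense();print(s["position"],s["time"],s["force"],s["grip_width"])
t=cv2.imread("pics/top8.png"); q=cv2.imread("pics/side8.png"); out=[]
for c,im,x0,y0,tc in(("top",t,110,165,(.5021,.1054)),("side",q,150,120,(.5032,.1039))):
    b=3.2;a=cv2.resize(im[y0:y0+170,x0:x0+124],None,fx=b,fy=b,interpolation=cv2.INTER_CUBIC)
    def draw(pts,col): cv2.polylines(a,[np.round((pts-[x0,y0]+.5)*b).astype(np.int32)],True,col,1)
    draw(proj(c,ring(*tc,.052,.127)),(0,255,0)); draw(proj(c,ring(*tc,.011,.167)),(0,0,255)); out.append(a)
cv2.imwrite("pics/v11.png",np.hstack(out))
m=soft(t); x,e,_=fit("top",comp(m,(339,190)),np.array([.5635,.162*-1]),JAR); print("jar",x)
E
```

```text
[ 0.57501549 -0.12619981  0.26560613] 24.7333 [-0.39428386  0.59105659  0.39596885] 0.04020358623555476
jar [ 0.51402793 -0.36893629]
```

View pics/v11.png

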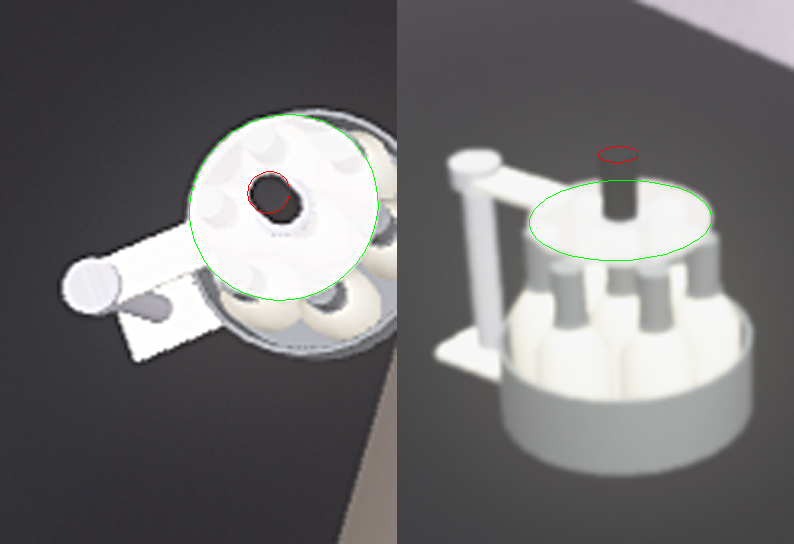

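Picture 11 shows the plate and knob on their closed outlines in both cameras, with the bottles upright below. The jar number from the top view is spurious because the arm covers it there. I check the jar in the side picture, then hand in.

```bash
python3 - <<'E'
from station import *
from vis import *
for n in(0,8):
    m=soft(cv2.imread(f"pics/side{n}.png"),75,125); x,e,a=fit("side",comp(m,(348,300)),np.array([.565,-.161]),JAR); print(n,x.round(4),round(e),round(a))
print(hand_in())
E
```

```text
0 [ 0.5659 -0.1611] 49 2539
8 [ 0.5663 -0.1608] 45 2527
the job is handed in; nothing more can be done
None
```

The three loose bottles are in the tub's middle, 0° and 240° places. I swung the cover by its knob to its stop, let go, moved the arm clear and handed in at about 24.7 s. No verdict was reported.

**Checks that passed**
- **Bottles:** before closing, the top picture showed all seven cap tops on the nominal hexagon. After closing, the side picture showed the bottles I could see upright under the plate.
- **Cover:** the plate and knob lie on their closed outlines in both cameras. At the end of the swing, a 2 mm push moved the tool only about 0.5 mm and the reaction force reversed, so the cover was at its stop.
- **Jar:** side-camera fits before and after differ by less than 1 mm.
- **Arm:** the gripper is open and well above everything, with forces near zero.

**Checks that disagreed**
- **Jar, top camera:** the final fit was meaningless because the arm covered the jar, so I used the side picture instead.
- **Third bottle:** it met the floor with 24 N, against about 10 N for the others, because I lowered it slightly too far. The later pictures showed it upright and in place.

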